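# Put the try square away in its shadow-foam drawer

### The job

The engineer's square was tossed on top of the foam in the open tool-chest drawer, so the drawer cannot shut. Bring it into its own L-shaped cut-out so that it lies fully home in the foam, then push the drawer completely shut without slamming it, and leave the other tools on the bench where they are.

Things in the scene. Friction and masses are not known exactly. Their poses are not given: they have to be found in the camera images.
- square_mid (a point): Steel engineer's square, a flat L of 0.24 kg, loose and askew on the drawer's foam. Point: middle of its 158 x 100 mm outline, half-way up the stock. In its frame (z up) the stock is a bar at x = -79 to -61, y = -50 to 50, z = -7 to 7 mm; the blade a strip at x = -61 to 79, y = 28 to 50, z = -1 to 1 mm. It may rest on stock and blade tip, 2 or 3 degrees off level.
- cutout (a point): Where square_mid is when the square is fully home. Axes of the drawer: x the way it shuts, y to the left, z up; at home the square's x points along this y, its y along -x. The L-shaped cut-out (yellow floor, black foam) is 2 mm wider than the square all round, its rim bevelled 2 mm at 45 degrees. The foam's top is 6 mm above this point; the stock then stands 1 mm over the foam.
- foam_mid (a point): Middle of the top face of the black insert, 200 (x) x 300 (y) mm, that fills the drawer; axes as cutout. The drawer's front stands 8 mm over it, its side and back walls 3 mm. The insert is hard and slick (friction against the steel square about 0.25, rubbery fingertips grip more), so fingertips pressed on the top of the stock with some 10 N drag the square along. A thumb notch crosses the blade's slot.
- pull (a point): Middle of the front edge of the drawer's aluminium pull, a lip 6 mm thick, 333 mm wide, along the top of the red drawer front (66 mm high), projecting 10 mm from it. 4 mm above the foam's top; lip and front stand 7 to 8 mm over the foam. Axes as cutout: push along +x to shut. The foam, 200 x 300 mm, begins 27 mm behind this edge.
- drawer (a joint): How far the drawer is pushed in, m: 0 fully out, 0.19 fully shut at its stop. It stays where it is left; moving it takes about 7 N, plus 6 N per m/s. The chest's opening leaves 8 mm above the foam, so a square out of its cut-out jams it.
- chest_front (a point): Middle of the upper front edge of the red two-drawer bench tool chest (225 deep, 345 wide, 137 mm high, fixed; x towards its back, y to its left). Upper drawer open, lower one shut. A tin stands on the chest at the right rear, to 172 mm above the bench. Side cutters and a hex key lie loose, recessed in their own cut-outs of the drawer.
- pliers: Pliers with red grips, 58 x 174 x 16 mm, lying on the bench; origin at the middle of its underside. Leave alone.
- tape_measure: Yellow tape measure, 64 x 71 x 34 mm, on the bench; origin at the middle of its underside. Leave alone.
- marker_r: White and red marker pen, 14 x 130 x 15 mm, on the bench; origin at the middle of its underside. Leave alone.
Things that resemble listed ones, but are neither listed nor needed, are in the scene too. There is more than one size of the part that bears square_mid; the job needs the largest.

How it is judged:
By the outcome, as a careful person would: the job done as asked, in the order asked, and still so for the second after the job is handed in, with the robot touching nothing.
It also fails if it takes over 38 s, if anything falls off the work surface, if the arm or the gripper's body presses on something with over 40 N, if the wrist force passes 120 N, or if a joint passes its speed limit or range.

### The arm

A 6-joint arm with a two-finger parallel gripper is mounted at the origin on the work surface; the furniture and walls round the work are solid. World frame = base frame: x ahead of the robot, y to its left, z up, the work surface at z = 0. Lengths are in m, angles in rad, forces in N, time in s.
With the tool pointing down it reaches from about 0.25 to 0.775 m from the base axis. Payload 4 kg.
Tool frame: the origin (TCP) lies at the very end of the fingers, on their centre line; the grasp point (between the pads) lies 19 mm behind it; z points along the fingers, y is the line along which they close (so a half turn about z gives the same grasp; the last joint's range is limited). The gripper opens to 94 mm and grips with 3 to 60 N. Pads are 16 mm wide; open, the fingers measure 119 mm over their backs; the gripper's body (75 mm by 177 mm) begins 78 mm behind the grasp point.
Start: joints at [1.139, 0.087, 1.371, -0, 1.684, -0.103], TCP at [0.178, 0.521, 0.206] pointing down, gripper open.
Joint ranges: [-3.1, 3.1], [-0.76, 2.03], [0.27, 2.55], [-1.08, 4.22], [0.17, 2.65], [-2.57, 2.57]. Speed limits (rad/s): [2.79, 2.79, 3.14, 3.14, 3.14, 3.14].

### API

Orientations are given as [roll, pitch, yaw] about the fixed x, y, z axes, in that order (R = Rz(yaw) Ry(pitch) Rx(roll)).
In Python, from bench import robot gives the robot as it stands. The module is installed in compiled form; this text tells all that it offers.
- The arm moves only by the tool move_arm, never from a script. Its argument "deltas" is one flat list of numbers, 7 for each row, row after row: the turn, a rotation vector about the tool's x, y, z in rad, then the shift along the tool's x, y, z in cm, then the closure, from -1 (fully open) to 1 (shut). A call has 1 to 8 rows; each row is the pose to reach, as a shift and turn from the pose commanded when the call began, along the tool's axes at that moment; what a row does not reach only later rows make up. A row lasts 1/10 s, in which the tool goes at most 50 mm and 8.59 degrees, less where a joint would pass 70% of its speed; a pose out of reach is approached as far as the arm can. A call with a gripper value outside its range is refused whole. The fingers move at their own pace and stop on an object; the grip force is fixed at half the most. Time passes only in rows, so rows that repeat a pose let the fingers close. It gives the time, the measured TCP pose, the force, the opening and the grip force at its end, in the units of the state.
- robot.get_obs(): the state, without advancing time (a new reading comes with each control period).
- robot.snapshot(name): name is "side" or "top" or "wrist"; returns a dict with "image" (384x512x3 uint8, red, green, blue), "depth" (384x512 float32, m along the optical axis (not along the pixel's ray), 0 where there is no reading), "fov_y" (degrees; the focal length in pixels is half the picture's height over the tangent of half this angle, whatever the lens; pixels are square), "cx", "cy" (the principal point, pixels), "D" ([k1, k2, p1, p2, k3] as OpenCV has them; the pictures are not rectified), "origin" and "orientation" of the camera in the world; the wrist camera has in their place "T_tool_cam" (4x4, takes a point from camera to tool coordinates, whose origin is the TCP and whose axes are the flange's). Camera axes: x right, y up, looking along -z (the intrinsics and any distortion apply to the point x, -y, -z); pixel columns grow to the right and rows downward; lengths in m; the calibration is good to about 2 mm. A picture is of the moment at which its call begins: read the wrist's pose just before it.
- robot.close_job(): hands the job in; it is judged then, once.
The state is a dict: "time": time; "joint_positions": joint angles; "qvel": joint speeds; "joint_torque": joint torques, N m; "tool_pos": TCP position; "ee_rot": TCP orientation; "wrist_force": force on the tool from outside, world axes, zero at the start; "wrist_torque": the same for the moment, N m; "width": finger opening in m; "finger_force": force on a finger pad.
Only numpy, scipy, OpenCV 4.12 (cv2) and the standard library are available. Lean on these libraries where they do the work, as an engineer would, in place of code of your own. Each camera call takes 0.05 s, during which the arm holds its last target. There are 200 camera calls.

## Working session

There is one attempt and no reset: what is moved stays moved. The work goes in short steps, Python scripts to look and compute and a tool call to move; the robot and the scene stay as the last step left them, time stands still between calls to the robot, and variables do not carry over. Pictures are saved under pics/ and viewed, at most 10 in all, crops included, and the job is handed in when it is done.

Besides the shell and the picture viewer there is one more tool, called after "Request:" by a JSON object that holds its "op" and its "data", one argument or row to a line. move_arm: Moves the arm, as the interface text tells. Its arguments: {"type":"object","properties":{"deltas":{"type":"array","items":{"type":"number"}}},"required":["deltas"]}

```bash
mkdir -p pics; cat > h.py <<'E'
import numpy as np, cv2, pickle
from scipy.spatial.transform import Rotation as R
from bench import robot
def pose(o):
    T=np.eye(4);T[:3,:3]=R.from_euler('xyz',o['ee_rot']).as_matrix();T[:3,3]=o['tool_pos'];return T
def snap(name,fn):
    o=robot.get_obs();s=robot.snapshot(name)
    if name=='wrist': T=pose(o)@np.array(s['T_tool_cam'])
    else:
        T=np.eye(4);q=np.array(s['orientation']);T[:3,:3]=R.from_euler('xyz',q).as_matrix() if q.size==3 else q.reshape(3,3);T[:3,3]=s['origin']
    s['T']=T;pickle.dump(s,open(f'pics/{fn}.pkl','wb'));cv2.imwrite(f'pics/{fn}.png',cv2.resize(s['image'][:,:,::-1],(768,576),interpolation=cv2.INTER_CUBIC) );return s
def load(fn): return pickle.load(open(f'pics/{fn}.pkl','rb'))
def K(s):
    h=s['image'].shape[0];f=h/2/np.tan(np.radians(s['fov_y'])/2);return np.array([[f,0,s['cx']],[0,f,s['cy']],[0,0,1]])
def ray(s,uv):
    p=cv2.undistortPoints(np.array([uv],float).reshape(-1,1,2),K(s),np.array(s['D'],float)).reshape(-1,2)
    d=np.c_[p[:,0],-p[:,1],-np.ones(len(p))]@s['T'][:3,:3].T
    return s['T'][:3,3],d
def onz(s,uv,z):
    o,d=ray(s,uv);return o+d*((z-o[2])/d[:,2])[:,None]
def dep(s,uv):
    o,d=ray(s,uv);return np.array([o+dd*np.median(s['depth'][int(v)-1:int(v)+2,int(u)-1:int(u)+2]) for dd,(u,v) in zip(d,uv)])
def proj(s,P):
    P=np.atleast_2d(P);c=(P-s['T'][:3,3])@s['T'][:3,:3];c=c*[1,-1,-1]
    return cv2.projectPoints(c,np.zeros(3),np.zeros(3),K(s),np.array(s['D'],float))[0].reshape(-1,2)
E
python3 - <<'E'
from h import *
for n in ('top','side','wrist'):
    s=snap(n,n+'0');print(n,s['fov_y'],s['T'].round(3).tolist(),s['D'])
print(robot.get_obs())
a=cv2.imread('pics/top0.png')
E
```

```text
top 55.89698565468946 [[0.019, 0.984, -0.176, 0.332], [-0.999, 0.013, -0.037, -0.083], [-0.034, 0.177, 0.984, 1.076], [0.0, 0.0, 0.0, 1.0]] [-0.10158835  0.          0.          0.          0.        ]
side 55.91477248164671 [[0.875, 0.236, -0.423, 0.104], [-0.484, 0.443, -0.755, -0.741], [0.009, 0.865, 0.502, 0.556], [0.0, 0.0, 0.0, 1.0]] [0.0385962 0.        0.        0.        0.       ]
wrist 63.77490052035713 [[0.322, -0.916, -0.238, 0.108], [0.947, 0.312, 0.083, 0.543], [-0.002, -0.252, 0.968, 0.384], [0.0, 0.0, 0.0, 1.0]] [-0.03530515  0.          0.          0.          0.        ]
{'time': 0.15, 'joint_positions': array([ 1.13889742e+00,  8.77891939e-02,  1.37190698e+00, -6.40268727e-06,
        1.68358882e+00, -1.03083077e-01]), 'qvel': array([ 1.97078825e-04,  1.07367065e-04, -5.90306565e-03,  1.01351431e-03,
        9.47626722e-07,  1.37551166e-04]), 'joint_torque': array([ 1.87292884e-03, -3.40642262e+01, -3.02793896e+01,  7.17935013e-02,
        3.05601570e-02, -1.30172211e-04]), 'tool_pos': array([0.17742783, 0.52015021, 0.20457094]), 'ee_rot': array([-3.13990863e+00, -1.67814097e-04,  2.81277597e+00]), 'wrist_force': array([ 0.30738357,  0.58340983, -0.22612783]), 'wrist_torque': array([ 0.05726258,  0.00969435, -0.05636492]), 'finger_force': 0.0, 'width': 0.09428372457248103}
```

View pics/top0.png

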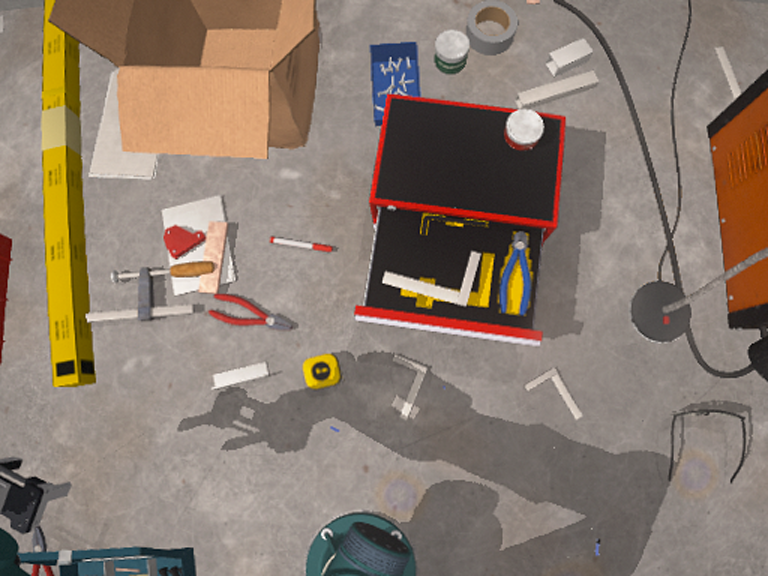

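View pics/side0.png

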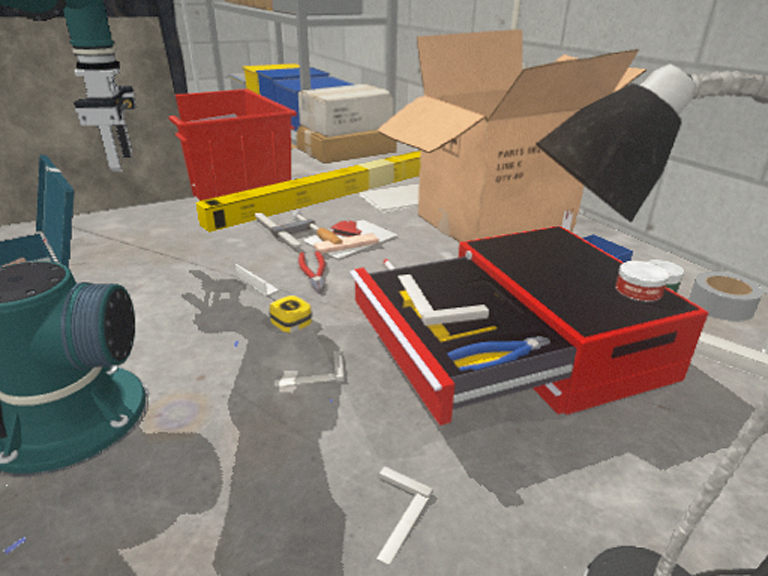

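The top view shows the open drawer at (355–545, 205–340). Three squares are in view: one on the foam with its corner at (465,298), its blade to (385,280) and its stock to (475,252); two smaller ones on the bench at (410,385) and (550,390). The one on the foam is the largest and lies loose in the drawer, so it fits the description. I'll confirm that in a crop.

```bash
python3 - <<'E'
from h import *
s=load('top0');c=s['image'][130:235,230:375,::-1];cv2.imwrite('pics/topcrop.png',cv2.resize(c,None,fx=5,fy=5,interpolation=cv2.INTER_CUBIC))
uv=np.array([[360,313],[541,338],[375,210],[555,225],[385,97],[565,116],[445,290],[469,275],[380,250],[500,300]])/1.5
print(dep(s,uv).round(4))
E
```

```text
[[ 0.4717  0.0019  0.1169]
 [ 0.4316 -0.3203  0.1154]
 [ 0.6763 -0.0182  0.0844]
 [ 0.6348 -0.3479  0.1336]
 [ 0.9662 -0.0282  0.0011]
 [ 0.9267 -0.4201 -0.0012]
 [ 0.5157 -0.1497  0.1165]
 [ 0.5422 -0.1922  0.1237]
 [ 0.5906 -0.0309  0.1089]
 [ 0.5008 -0.2502  0.1048]]
```

View pics/topcrop.png

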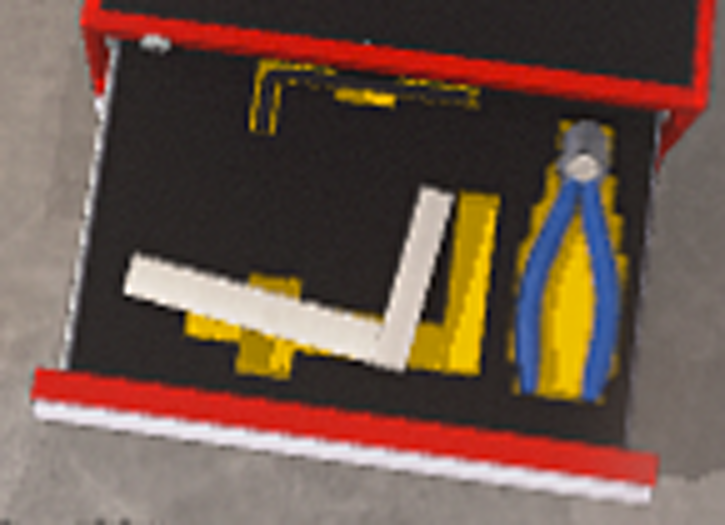

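Confirmed: the large steel square lies on the foam. In the crop its stock runs (400,350)–(437,190) and its blade goes to (128,275). The yellow cut-out is just to its right, with its stock slot at (475,195)–(465,370). Next I compute positions and the hover move.

```bash
python3 - <<'E'
from h import *
s=load('top0')
g=lambda a:np.array(a,float)/5+[230,130]
names='stockfar stocknear bladetip bladecorner slotfar slotnear pullL pullR'.split()
uv=g([[437,190],[392,368],[128,275],[385,345],[478,195],[465,372],[35,410],[650,492]])
zs=[.122,.122,.11,.115,.105,.105,.112,.112]
for n,u,z in zip(names,uv,zs): print(n,onz(s,[u],z)[0].round(4), dep(s,[u])[0].round(4))
c=onz(s,[g([416,278])],.122)[0];print('stock mid',c)
T=pose(robot.get_obs())
for z in (.25,):
  for y in (2.88,):
    Rt=R.from_euler('xyz',[np.pi,0,y]);t=np.array([c[0],c[1],z])
    print('delta cm',T[:3,:3].T@(t-T[:3,3])*100,(R.from_matrix(T[:3,:3]).inv()*Rt).as_rotvec())
print(load('wrist0')['T_tool_cam'])
E
```

```text
stockfar [ 0.5853 -0.2056  0.122 ] [ 0.5849 -0.2054  0.1237]
stocknear [ 0.4872 -0.1806  0.122 ] [ 0.4875 -0.1808  0.1205]
bladetip [ 0.5386 -0.0383  0.11  ] [ 0.5383 -0.0384  0.1116]
bladecorner [ 0.5008 -0.1776  0.115 ] [ 0.4993 -0.1768  0.1238]
slotfar [ 0.5873 -0.2304  0.105 ] [ 0.589  -0.2314  0.0987]
slotnear [ 0.4883 -0.2219  0.105 ] [ 0.4892 -0.2227  0.0995]
pullL [0.4633 0.0102 0.112 ] [0.4627 0.0098 0.1164]
pullR [ 0.4237 -0.3191  0.112 ] [ 0.4343 -0.3462  0.0012]
stock mid [ 0.53637092 -0.19377159  0.122     ]
delta cm [-57.02471384 -55.98382999  -4.45820409] [-0.00167774 -0.00022435 -0.06722388]
[[ 4.83212684e-04  9.67639390e-01  2.52336637e-01  7.28966849e-02]
 [ 9.99999822e-01 -3.79063906e-04 -4.61349697e-04 -6.96252911e-04]
 [-3.50768428e-04  2.52336815e-01 -9.67639400e-01 -1.79998892e-01]
 [ 0.00000000e+00  0.00000000e+00  0.00000000e+00  1.00000000e+00]]
```

Request:
{"op": "move_arm", "data": {
  "deltas": [0,0,-0.067,-57,-56,-4.5,-0.2,0,0,-0.067,-57,-56,-4.5,-0.2,0,0,-0.067,-57,-56,-4.5,-0.2,0,0,-0.067,-57,-56,-4.5,-0.2,0,0,-0.067,-57,-56,-4.5,-0.2,0,0,-0.067,-57,-56,-4.5,-0.2,0,0,-0.067,-57,-56,-4.5,-0.2,0,0,-0.067,-57,-56,-4.5,-0.2]
}}

```text
time: 0.95
tool_pos: [0.3571, 0.1618, 0.228]
ee_rot: [3.141, 0.0, 2.88]
wrist_force: [1.5, 0.6, 0.5]
width: 0.0564
finger_force: 0.0
```

```bash
python3 - <<'E'
from h import *
T=pose(robot.get_obs());t=np.array([.536,-.194,.25])
print(robot.get_obs()['time'],robot.get_obs()['width'],T[:3,3],T[:3,:3].T@(t-T[:3,3])*100,(R.from_matrix(T[:3,:3]).inv()*R.from_euler('xyz',[np.pi,0,2.88])).as_rotvec())
E
```

```text
0.95 0.056420530077013004 [0.35708754 0.16180159 0.22798618] [-26.47865493 -29.74765055  -2.20195015] [0.00041965 0.00044991 0.00022278]
```

Request:
{"op": "move_arm", "data": {
  "deltas": [0,0,0,-26.5,-29.7,-2.2,-0.2,0,0,0,-26.5,-29.7,-2.2,-0.2,0,0,0,-26.5,-29.7,-2.2,-0.2,0,0,0,-26.5,-29.7,-2.2,-0.2,0,0,0,-26.5,-29.7,-2.2,-0.2,0,0,0,-26.5,-29.7,-2.2,-0.2,0,0,0,-26.5,-29.7,-2.2,-0.2,0,0,0,-26.5,-29.7,-2.2,-0.2]
}}

```text
time: 1.75
tool_pos: [0.5364, -0.1939, 0.2496]
ee_rot: [3.141, -0.001, 2.879]
wrist_force: [1.3, 0.5, 0.2]
width: 0.0566
finger_force: 0.0
```

```bash
python3 - <<'E'
from h import *
s=snap('wrist','w1');print(robot.get_obs()['tool_pos'],robot.get_obs()['ee_rot'],robot.get_obs()['width'],proj(s,[[.536,-.194,.11]]))
E
```

```text
[ 0.53857253 -0.20064822  0.24727675] [-3.13730883e+00  1.73022560e-04  2.87359593e+00] 0.056337844189756695 [[258.06733174 180.79962314]]
```

View pics/w1.png

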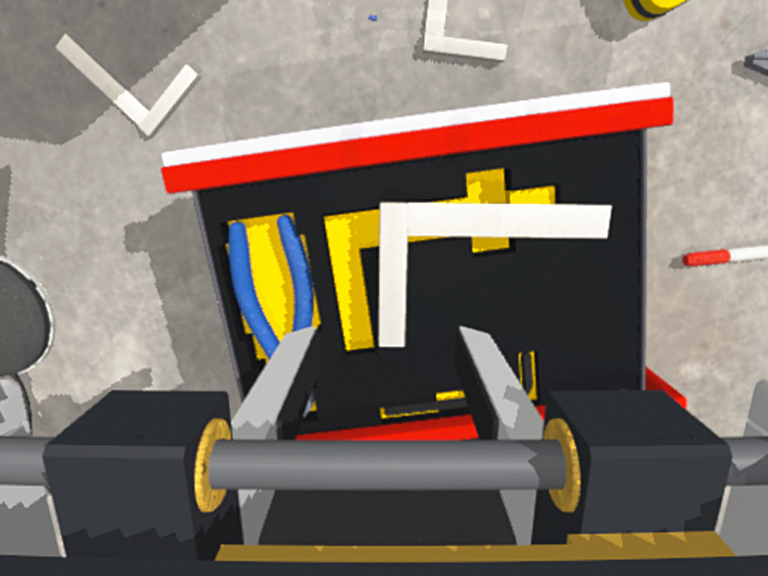

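The wrist view shows the square with its stock at (392,205–347), its blade to (610,220), and the yellow L slot with corner (327,215) and stock slot to (358,348). I'll retake it with the arm settled and crop it.

```bash
python3 - <<'E'
from h import *
for i in range(2):
    o=robot.get_obs();print(o['time'],o['tool_pos'].round(4),o['ee_rot'].round(4),abs(o['qvel']).max().round(4))
    s=snap('wrist','w2')
o=robot.get_obs();print(o['tool_pos'].round(4),o['ee_rot'].round(4))
c=s['image'][75:255,100:440,::-1]
cv2.imwrite('pics/w2c.png',cv2.resize(c[:,100:320],None,fx=3.6,fy=3.3,interpolation=cv2.INTER_CUBIC) if 0 else cv2.resize(c[:,105:325],None,fx=3,fy=3,interpolation=cv2.INTER_CUBIC))
E
```

```text
1.8 [ 0.5386 -0.2006  0.2473] [-3.1373e+00  2.0000e-04  2.8736e+00] 0.1401
1.85 [ 0.5369 -0.1968  0.247 ] [-3.1407 -0.0033  2.8739] 0.0712
[ 0.5361 -0.1941  0.2477] [ 3.1409 -0.0037  2.8761]
```

View pics/w2c.png

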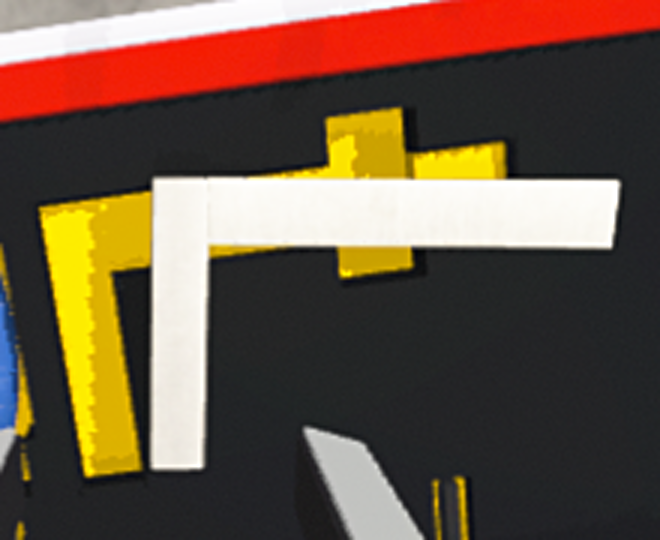

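```bash
cat > fit.py <<'E'
from h import *
from scipy.optimize import minimize
S=3
def poly(s,P,m=None):
    m=np.zeros((384*S,512*S),np.uint8);uv=proj(s,P);cv2.fillPoly(m,[np.round((uv+.5)*S*16-8).astype(np.int32)],1,shift=4);return m
def rect(x0,x1,y0,y1,z): # densified
    return np.array([[x0,y0,z],[x1,y0,z],[x1,y1,z],[x0,y1,z]])/1000.
def tf(P,x,y,yaw,z,pitch=0): return R.from_euler('ZY',[yaw,pitch]).apply(P)+[x,y,z]
def square(s,p,z,pitch=0):
    x,y,a=p;m=0
    for P in (rect(-79,-61,-50,50,7),rect(-61,79,28,50,1)): m=m|poly(s,tf(P,x,y,a,z,pitch))
    return m
def slot(s,p,zf):
    x,y,a=p
    f=lambda P,d:poly(s,tf(P+[0,0,d/1000.],x,y,a,zf))
    st=rect(-81,-59,-52,52,0);bl=rect(-81,81,26,52,0)
    rim=f(st,-2)|f(bl,-2)
    return (f(st,-13)|f(rect(-59,81,26,52,0),-7))&rim
def masks(s):
    im=cv2.resize(s['image'],None,fx=S,fy=S,interpolation=cv2.INTER_CUBIC).astype(int)
    r,g,b=im[...,0],im[...,1],im[...,2]
    return (np.minimum(np.minimum(r,g),b)>140).astype(np.uint8),((r>100)&(g>75)&(b<70)&(r-b>70)&(g*1.9>r)).astype(np.uint8)
def run(f,p0,mask,valid):
    c=lambda q:((f(q*[.001,.001,.01])!=mask)&valid).sum()
    best=None
    p=np.array(p0)/[.001,.001,.01]
    for sc in (6,2,1):
        p=minimize(c,p,method='Nelder-Mead',options=dict(initial_simplex=p+np.vstack([np.zeros(3),np.eye(3)*sc]),xatol=.02,fatol=1)).x
    return p*[.001,.001,.01],c(p)
E
cat > m.py <<'E'
from fit import *
robot.snapshot('wrist')
o=robot.get_obs();s=snap('wrist','w3');o2=robot.get_obs()
print(o['tool_pos'].round(4),o2['tool_pos'].round(4))
t=load('top0')
zf=.1085
for n,s in (('wrist',s),('top',t)):
    print(n,'foam depth z',np.median(dep(s,proj(s,[[.56,-.1,zf],[.57,-.12,zf],[.58,-.14,zf]]))[:,2]),'stock', np.median(dep(s,proj(s,[[.536,-.194,.122],[.545,-.196,.122],[.55,-.197,.122]]))[:,2]))
    w,y=masks(s)
    p0=[.53,-.116,np.pi/2-.26];q0=[.536,-.149,np.pi/2-.125]
    near=cv2.dilate(square(s,p0,zf+.007),np.ones((45,45)))
    p,c=run(lambda p:square(s,p,zf+.0055,np.radians(2.5)),p0,w,near.astype(bool));print('square',p.round(4),c)
    sq=cv2.dilate(square(s,p,zf+.007),np.ones((9,9)))>0
    q=q0
    for i in range(2):
        near=cv2.dilate(slot(s,q,zf),np.ones((31,31)))>0
        notch=poly(s,tf(rect(8,48,0,80,0),*q,zf))|poly(s,tf(rect(-110,-88,-90,90,0),*q,zf))
        q,c=run(lambda p:slot(s,p,zf),q,y,near&~sq&(notch==0))
    print('slot',q.round(4),c)
    v=cv2.resize(s['image'],None,fx=S,fy=S)[:,:,::-1].copy()
    for m,col in ((square(s,p,zf+.0055,np.radians(2.5)),(0,0,255)),(slot(s,q,zf),(255,0,255))):
        cv2.drawContours(v,cv2.findContours(m,0,2)[0],-1,col,1)
    c0=proj(s,[[.53,-.14,zf]])[0]*S;a,b=int(c0[0]),int(c0[1]);h=(200,330) if n=='wrist' else (150,220)
    cv2.imwrite(f'pics/fit_{n}.png',v[b-h[0]:b+h[0],a-h[1]:a+h[1]])
E
python3 m.py; python3 -c "
import cv2,numpy as np
a=cv2.imread('pics/fit_wrist.png');b=cv2.imread('pics/fit_top.png');a=cv2.resize(a,(520,315));b=cv2.resize(b,(400,280))
c=np.zeros((600,520,3),np.uint8);c[:315]=a;c[318:598,:400]=b;cv2.imwrite('pics/fit2.png',c)"
```

```text
[ 0.5358 -0.1925  0.2485] [ 0.5356 -0.1915  0.2493]
wrist foam depth z 0.11078058040235589 stock 0.12536774731274697
square [ 0.5566 -0.1239  1.294 ] 267
slot [ 0.549  -0.1547  1.4437] 872
top foam depth z 0.10985239173297734 stock 0.12389189201093842
square [ 0.5567 -0.1235  1.2867] 682
slot [ 0.5488 -0.1547  1.4444] 134
```

View pics/fit2.png

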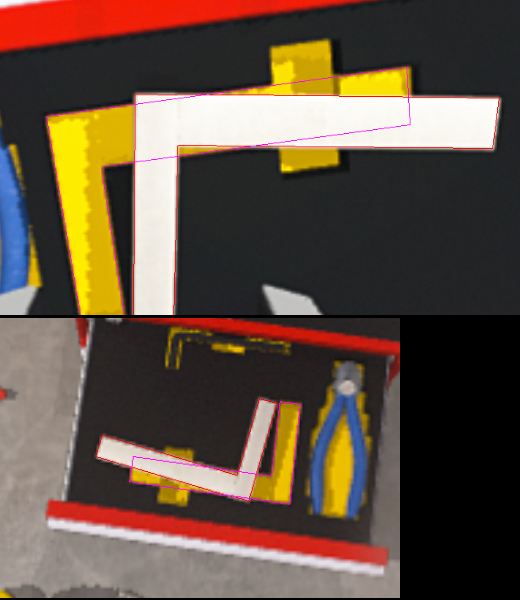

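Both views agree to within 1 mm on the slot and the square: the slot minus the square is about (-7.7, -31) mm, with a +0.150 rad turn. Foam top is at z≈0.110 and stock top at about 0.1245, 14.5 mm above, as it should be. I'll descend partway now.

Request:
{"op": "move_arm", "data": {
  "deltas": [0,0,0.015,0,0,5,-0.2,0,0,0.015,0,0,9,-0.2,0,0,0.015,0,0,9,-0.2,0,0,0.015,0,0,9,-0.2,0,0,0.015,0,0,9,-0.2,0,0,0.015,0,0,9,-0.2]
}}

```text
time: 2.6
tool_pos: [0.5377, -0.1922, 0.1638]
ee_rot: [-3.141, 0.006, 2.865]
wrist_force: [-0.3, 0.5, 0.5]
width: 0.056
finger_force: 0.0
```

```bash
cat >> h.py <<'E'
def delta(t,yaw):
    o=robot.get_obs();T=pose(o)
    print('t',o['time'],'pos',o['tool_pos'].round(4),'rot',o['ee_rot'].round(4),'F',np.round(o['wrist_force'],1),'w',round(o['width'],4),'ff',round(o['finger_force'],1),'qv',abs(o['qvel']).max().round(3))
    print('cm',(T[:3,:3].T@(np.array(t)-T[:3,3])*100).round(2),'turn',(R.from_matrix(T[:3,:3]).inv()*R.from_euler('xyz',[np.pi,0,yaw])).as_rotvec().round(4))
E
python3 -c "
from h import *
delta([.5326,-.1898,.117],2.8646)"
```

```text
t 2.6 pos [ 0.5377 -0.1922  0.1638] rot [-3.1407  0.0064  2.8653] F [-0.3  0.5  0.5] w 0.056 ff 0.0 qv 0.009
cm [0.58 0.1  4.67] turn [-0.0009  0.0064  0.0007]
```

Request:
{"op": "move_arm", "data": {
  "deltas": [0,0.005,0,0.5,0.1,2.5,-0.2,0,0.005,0,0.5,0.1,4.0,-0.2,0,0.005,0,0.5,0.1,4.0,-0.2,0,0.005,0,0.5,0.1,4.0,-0.2,0,0.005,0,0.5,0.1,4.0,-0.2]
}}

```text
time: 3.1
tool_pos: [0.5322, -0.1899, 0.1212]
ee_rot: [-3.141, -0.003, 2.865]
wrist_force: [0.5, -0.0, -0.6]
width: 0.0564
finger_force: 0.0
```

```bash
python3 -c "
from h import *
delta([.5326,-.1898,.117],2.8646)"
```

```text
t 3.1 pos [ 0.5322 -0.1899  0.1212] rot [-3.1413e+00 -2.9000e-03  2.8647e+00] F [ 0.5 -0.  -0.6] w 0.0564 ff 0.0 qv 0.002
cm [-0.04  0.02  0.42] turn [-0.0003 -0.0029  0.0001]
```

Lower 4 mm more, then close.

Request:
{"op": "move_arm", "data": {
  "deltas": [0,-0.003,0,0,0,0.4,-0.2,0,-0.003,0,0,0,0.4,-0.2,0,-0.003,0,0,0,0.4,1,0,-0.003,0,0,0,0.4,1,0,-0.003,0,0,0,0.4,1,0,-0.003,0,0,0,0.4,1,0,-0.003,0,0,0,0.4,1,0,-0.003,0,0,0,0.4,1]
}}

```text
time: 3.9
tool_pos: [0.5314, -0.1894, 0.1159]
ee_rot: [3.141, -0.002, 2.865]
wrist_force: [-0.2, 0.8, -0.9]
width: 0.0172
finger_force: 29.9
```

Gripped: width is 17 mm and force 30 N. Now I lift, turn and carry it over the slot, holding above it.

Request:
{"op": "move_arm", "data": {
  "deltas": [0,0,0,0,0,-1.5,1,0,0,0,0,0,-2.5,1,0,0,0,0,0,-2.5,1]
}}

```text
time: 4.2
tool_pos: [0.5327, -0.1901, 0.1436]
ee_rot: [-3.141, 0.003, 2.865]
wrist_force: [0.3, 0.5, -2.5]
width: 0.0176
finger_force: 29.9
```

```bash
python3 -c "
from h import *
delta([.5339,-.2233,.140],3.0145)"
```

```text
t 4.2 pos [ 0.5327 -0.1901  0.1436] rot [-3.1409e+00  2.5000e-03  2.8648e+00] F [ 0.3  0.5 -2.5] w 0.0176 ff 29.9 qv 0.029
cm [-1.02 -3.16  0.37] turn [-0.0009  0.0025 -0.1497]
```

Request:
{"op": "move_arm", "data": {
  "deltas": [0,0,-0.075,-0.5,-1.6,0,1,0,0,-0.15,-1,-3.2,0,1,0,0,-0.15,-1,-3.2,0,1,0,0,-0.15,-1,-3.2,0,1,0,0,-0.15,-1,-3.2,0,1,0,0,-0.15,-1,-3.2,0,1]
}}

```text
time: 4.8
tool_pos: [0.5323, -0.2223, 0.1409]
ee_rot: [3.141, -0.002, 3.015]
wrist_force: [0.1, -0.4, -2.5]
width: 0.0176
finger_force: 29.9
```

```bash
cat > m2.py <<'E'
from fit import *
delta([.5339,-.2233,.120],3.0145)
s=snap('wrist','w4');delta([.5339,-.2233,.120],3.0145)
w,y=masks(s);zf=.110;o=robot.get_obs();z=o['tool_pos'][2]+.001
p0=[.549,-.1547,1.4437]
near=cv2.dilate(square(s,p0,z),np.ones((61,61)))>0
hand=poly(s,tf(rect(-130,0,-80,20,40),*p0,zf))>0
for lab,(dz,pi) in {'level':(0,0),'tilt':(0,.02),'tiltn':(0,-.02)}.items():
    p,c=run(lambda p:square(s,p,z,pi),p0,w,near);print(lab,p.round(4),c)
p,c=run(lambda p:square(s,p,z),p0,w,near)
print('tip/corner depth',dep(s,proj(s,tf(rect(-50,70,39,39,1)[:2],*p,z))))
v=cv2.resize(s['image'],None,fx=S,fy=S)[:,:,::-1].copy()
for m,col in ((square(s,p,z),(0,0,255)),(slot(s,p0,zf),(255,0,255))): cv2.drawContours(v,cv2.findContours(m,0,2)[0],-1,col,1)
cv2.imwrite('pics/w4c.png',v[150:750,380:1180])
E
python3 m2.py
```

```text
t 4.8 pos [ 0.5323 -0.2223  0.1409] rot [ 3.1409e+00 -2.1000e-03  3.0150e+00] F [ 0.1 -0.4 -2.5] w 0.0176 ff 29.9 qv 0.004
cm [-0.17 -0.08  2.09] turn [ 0.0007 -0.0021  0.0005]
t 4.85 pos [ 0.5324 -0.2223  0.141 ] rot [ 3.1410e+00 -2.0000e-03  3.0151e+00] F [ 0.9  0.  -3.7] w 0.0176 ff 29.9 qv 0.003
cm [-0.17 -0.08  2.1 ] turn [ 0.0006 -0.002   0.0006]
level [ 0.547  -0.154   1.4523] 14453
tilt [ 0.547  -0.1542  1.449 ] 14135
tiltn [ 0.5469 -0.1539  1.4564] 14994
tip/corner depth [[ 0.50235236 -0.19906286  0.14318967]
 [ 0.51815146 -0.07619406  0.1380546 ]]
```

View pics/w4c.png

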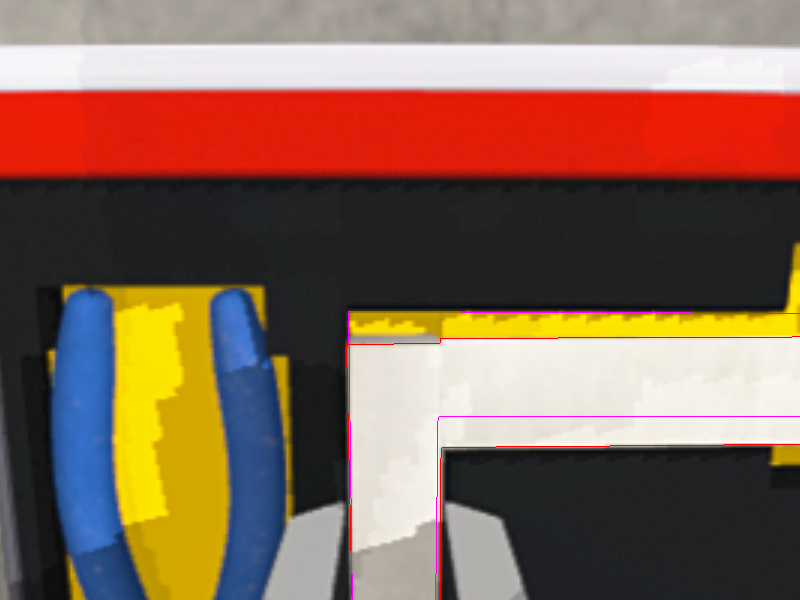

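The image shows the held square's stock exactly over its slot sideways, and about 2 mm too far back; the blade tip sags about 2°. I'll correct the 2 mm while lowering to just above the foam.

Request:
{"op": "move_arm", "data": {
  "deltas": [0,-0.002,0,-0.18,-0.07,1.2,1,0,-0.002,0,-0.18,-0.07,2.2,1,0,-0.002,0,-0.18,-0.07,2.2,1,0,-0.002,0,-0.18,-0.07,2.2,1,0,-0.002,0,-0.18,-0.07,2.2,1]
}}

```text
time: 5.35
tool_pos: [0.5341, -0.224, 0.119]
ee_rot: [3.141, 0.0, 3.015]
wrist_force: [0.8, 0.3, -2.7]
width: 0.0178
finger_force: 29.9
```

```bash
cat > m3.py <<'E'
from fit import *
delta([.5339,-.2233,.112],3.0145)
s=snap('wrist','w5');delta([.5339,-.2233,.112],3.0145)
w,y=masks(s);zf=.110;o=robot.get_obs();z=o['tool_pos'][2]+.001
p0=[.549,-.1547,1.4437]
near=cv2.dilate(square(s,p0,z),np.ones((61,61)))>0
far=poly(s,tf(rect(-120,0,-90,24,0),*p0,zf))>0
p,c=run(lambda p:square(s,p,z,.035),p0,w,near&~far);print(p.round(4),c)
v=cv2.resize(s['image'],None,fx=S,fy=S)[:,:,::-1].copy()
for m,col in ((square(s,p,z,.035),(0,0,255)),(slot(s,p0,zf),(255,0,255))): cv2.drawContours(v,cv2.findContours(m,0,2)[0],-1,col,1)
cv2.imwrite('pics/w5c.png',v[150:750,680:1480])
E
python3 m3.py
```

```text
t 5.35 pos [ 0.5341 -0.224   0.119 ] rot [3.1413e+00 3.0000e-04 3.0147e+00] F [ 0.8  0.3 -2.7] w 0.0178 ff 29.9 qv 0.009
cm [0.03 0.06 0.7 ] turn [0.0003 0.0003 0.0002]
t 5.4 pos [ 0.5342 -0.2241  0.1193] rot [3.1415e+00 8.0000e-04 3.0147e+00] F [-0.1  0.6 -2.3] w 0.0175 ff 29.9 qv 0.007
cm [0.04 0.07 0.73] turn [0.0001 0.0008 0.0002]
[ 0.5485 -0.1569  1.4451] 2382
```

View pics/w5c.png

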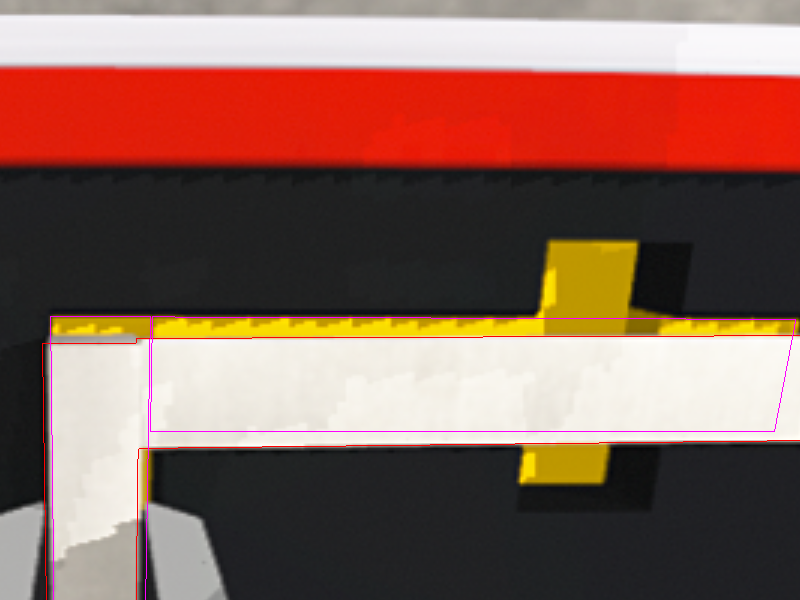

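```bash
python3 - <<'E'
from fit import *
s=load('w5');w,y=masks(s);zf=.110;q=[.549,-.1547,1.4437]
near=cv2.dilate(square(s,q,.118),np.ones((61,61)))>0
far=poly(s,tf(rect(-120,0,-90,14,0),*q,zf))>0
zt=.1191
for zs,pi in ((.001,.035),(0.001,.042),(.0,.035)):
    p,c=run(lambda p:square(s,p,zt+zs-.07*pi,pi),q,w,near&~far)
    # stock mid projected down level (pitch-> level)
    g=lambda p:np.array([p[0]-.07*np.cos(p[2]),p[1]-.07*np.sin(p[2])])
    print(p.round(4),c,'world err mm',((g(q)-g(p))*1000).round(2))
# slot refit in this image: stock-slot/front strip
sq=cv2.dilate(square(s,p,zt-.002,.035),np.ones((7,7)))>0
notch=poly(s,tf(rect(8,48,0,80,0),*q,zf))|poly(s,tf(rect(-110,-88,-90,90,0),*q,zf))|far
near=cv2.dilate(slot(s,q,zf),np.ones((25,25)))>0
print(run(lambda p:slot(s,p,zf),q,y,near&~sq&(notch==0)))
E
```

```text
[ 0.5493 -0.156   1.4478] 1359 world err mm [-0.55  1.39]
[ 0.5493 -0.1558  1.4442] 1672 world err mm [-0.35  1.1 ]
[ 0.5495 -0.1558  1.4443] 1632 world err mm [-0.57  1.13]
(array([ 0.54913642, -0.15423697,  1.44361392]), np.int64(800))
```

The measured error is (-0.4, +1.2) mm in world axes. I'll correct it, then lower into the slot.

Request:
{"op": "move_arm", "data": {
  "deltas": [0,0,0,0.04,0.12,0,1,0,0,0,0.04,0.12,0,1,0,0,0,0.04,0.12,0.3,1,0,0,0,0.04,0.12,0.6,1,0,0,0,0.04,0.12,0.7,1,0,0,0,0.04,0.12,0.7,1,0,0,0,0.04,0.12,0.7,1]
}}

```text
time: 6.1
tool_pos: [0.5337, -0.2226, 0.1118]
ee_rot: [3.141, -0.0, 3.015]
wrist_force: [0.3, -0.7, -2.9]
width: 0.0177
finger_force: 29.9
```

```bash
python3 -c "
from h import *
delta([.5339,-.2230,.112],3.0145)"
```

```text
t 6.1 pos [ 0.5337 -0.2226  0.1118] rot [ 3.1411e+00 -1.0000e-04  3.0147e+00] F [ 0.3 -0.7 -2.9] w 0.0177 ff 29.9 qv 0.003
cm [-0.02 -0.03 -0.02] turn [ 0.0005 -0.0001  0.0002]
```

There's no contact load and the stock's underside is about 4 mm below the foam top, so it has entered. I'll release and rise.

Request:
{"op": "move_arm", "data": {
  "deltas": [0,0,0,0,0,0,0.4,0,0,0,0,0,0,0.4,0,0,0,0,0,0,0.4,0,0,0,0,0,-2,0.4,0,0,0,0,0,-5,0.4,0,0,0,0,0,-8,1,0,0,0,0,0,-8,1,0,0,0,0,0,-8,1]
}}

```text
time: 6.9
tool_pos: [0.5342, -0.2229, 0.1929]
ee_rot: [-3.141, 0.002, 3.015]
wrist_force: [0.0, 0.4, -0.6]
width: 0.0073
finger_force: 0.0
```

```bash
cat > m4.py <<'E'
from fit import *
import sys
robot.snapshot('wrist');delta([.5339,-.2230,.130],3.0145)
s=snap('wrist',sys.argv[1]);q=[.5491,-.1547,1.4437]
P=tf(np.array([[-70,y,7] for y in (40,20,0,-20,-40)]+[[x,39,1] for x in (-40,0,40,70)])/1000.,*q,.104)
F=tf(np.array([[-40,0,6],[0,0,6],[40,0,6],[40,-30,6],[60,10,6]])/1000.,*q,.104)
uv=proj(s,P);print(uv.round(0).tolist())
print('square z',dep(s,uv)[:,2].round(4),'foam',dep(s,proj(s,F))[:,2].round(4))
v=cv2.resize(s['image'],None,fx=S,fy=S)[:,:,::-1]
cv2.imwrite('pics/'+sys.argv[1]+'c.png',cv2.resize(v[150:900,300:1300],(800,600)))
E
python3 m4.py w6
```

```text
t 6.95 pos [ 0.5335 -0.2225  0.1913] rot [ 3.1410e+00 -5.0000e-04  3.0148e+00] F [-0.5  0.3 -0.4] w 0.0036 ff 0.0 qv 0.031
cm [-0.05 -0.04  6.13] turn [ 0.0006 -0.0005  0.0003]
[[258.0, 159.0], [258.0, 182.0], [258.0, 204.0], [258.0, 225.0], [258.0, 246.0], [292.0, 159.0], [338.0, 159.0], [383.0, 159.0], [417.0, 159.0]]
square z [0.1122 0.1118 0.112  0.1117 0.1122 0.1057 0.1063 0.106  0.1054] foam [0.1106 0.111  0.1116 0.1112 0.1112]
```

View pics/w6c.png

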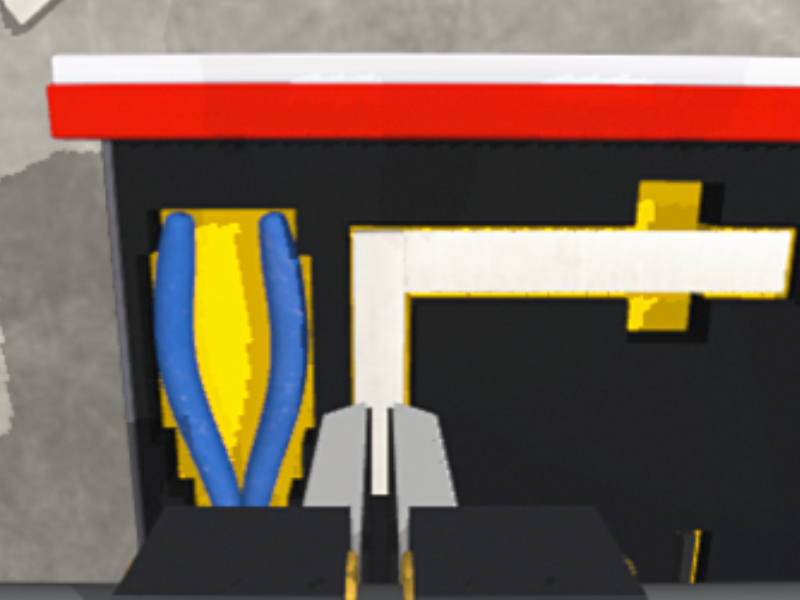

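The square is home: the yellow margin is even all round, the stock measures about 1 mm over the foam along its whole length, and the blade sits 5 mm below. Next I go in front of the pull.

```bash
python3 - <<'E'
from h import *
s=load('w6');uv=np.array([[420,56],[420,84]])*1.25/3+np.array([100,50])
print('lip front/back',onz(s,uv,.1145).round(4),dep(s,uv+[[0,3],[0,3]]).round(4))
delta([.404,-.1495,.19],3.0145)
E
```

```text
lip front/back [[ 0.4346 -0.1969  0.1145]
 [ 0.4434 -0.1979  0.1145]] [[ 0.4372 -0.1974  0.1182]
 [ 0.4459 -0.1984  0.1183]]
t 7.0 pos [ 0.5331 -0.2223  0.1904] rot [ 3.1403e+00 -2.2000e-03  3.0148e+00] F [-0.2 -0.2  0.4] w 0.0016 ff 0.0 qv 0.014
cm [13.73  5.59  0.08] turn [ 0.0013 -0.0022  0.0003]
```

Request:
{"op": "move_arm", "data": {
  "deltas": [0,0,0,4.6,1.9,0,1,0,0,0,9.2,3.7,0,1,0,0,0,13.8,5.6,0,1,0,0,0,13.8,5.6,0,1,0,0,0,13.8,5.6,3,1,0,0,0,13.8,5.6,7,1,0,0,0,13.8,5.6,9.3,1,0,0,0,13.8,5.6,9.3,1]
}}

```text
time: 7.8
tool_pos: [0.401, -0.1482, 0.0939]
ee_rot: [3.138, -0.01, 3.015]
wrist_force: [-0.2, 1.1, -0.3]
width: 0.0002
finger_force: 0.0
```

Request:
{"op": "move_arm", "data": {
  "deltas": [0,0,0,0,0,0,1,0,0,0,0,0,0,1,0,0,0,0,0,0,1]
}}

```text
time: 8.1
tool_pos: [0.4051, -0.1503, 0.1007]
ee_rot: [-3.141, 0.003, 3.015]
wrist_force: [-0.6, -0.5, 0.1]
width: 0.0003
finger_force: 0.0
```

```bash
python3 -c "
from h import *
delta([.624,-.178,.098],3.0145)"
```

```text
t 8.1 pos [ 0.4051 -0.1503  0.1007] rot [-3.1408e+00  3.1000e-03  3.0148e+00] F [-0.6 -0.5  0.1] w 0.0003 ff 0.0 qv 0.007
cm [-2.206e+01  2.000e-02  3.300e-01] turn [-0.0008  0.0031  0.0003]
```

Request:
{"op": "move_arm", "data": {
  "deltas": [0,0,0,-0.8,0,0.4,1,0,0,0,-1.6,0,0.4,1,0,0,0,-2.2,0,0.4,1,0,0,0,-2.8,0,0.4,1,0,0,0,-3.5,0,0.4,1,0,0,0,-4.4,0,0.4,1,0,0,0,-5.4,0,0.4,1,0,0,0,-6.4,0,0.4,1]
}}

```text
time: 8.9
tool_pos: [0.4651, -0.1574, 0.0944]
ee_rot: [3.141, -0.007, 3.015]
wrist_force: [-7.4, 0.8, 3.4]
width: 0.0004
finger_force: 3.8
```

Request:
{"op": "move_arm", "data": {
  "deltas": [0,0,0,-1,0,0,1,0,0,0,-2,0,0,1,0,0,0,-3,0,0,1,0,0,0,-4,0,0,1,0,0,0,-5,0,0,1,0,0,0,-6,0,0,1,0,0,0,-7,0,0,1,0,0,0,-8,0,0,1]
}}

```text
time: 9.7
tool_pos: [0.5446, -0.1677, 0.0944]
ee_rot: [3.141, -0.007, 3.015]
wrist_force: [-7.1, -0.2, 4.0]
width: 0.0007
finger_force: 3.8
```

```bash
python3 -c "
from h import *
delta([.624,-.178,.096],3.0145)"
```

```text
t 9.7 pos [ 0.5446 -0.1677  0.0944] rot [ 3.1413 -0.0073  3.0146] F [-7.1 -0.2  4. ] w 0.0007 ff 3.8 qv 0.247
cm [-8.01 -0.02 -0.22] turn [ 0.0003 -0.0073  0.0001]
```

Request:
{"op": "move_arm", "data": {
  "deltas": [0,0,0,-1,0,0,1,0,0,0,-2,0,0,1,0,0,0,-3,0,0,1,0,0,0,-4,0,0,1,0,0,0,-4.8,0,0,1,0,0,0,-5.4,0,0,1,0,0,0,-5.8,0,0,1,0,0,0,-6.1,0,0,1]
}}

```text
time: 10.5
tool_pos: [0.6052, -0.1755, 0.0943]
ee_rot: [3.141, -0.007, 3.015]
wrist_force: [-7.2, 0.2, 2.7]
width: 0.0003
finger_force: 3.6
```

Request:
{"op": "move_arm", "data": {
  "deltas": [0,0,0,-0.2,0,0,1,0,0,0,-0.4,0,0,1,0,0,0,-0.6,0,0,1,0,0,0,-0.8,0,0,1,0,0,0,-1.0,0,0,1,0,0,0,-1.2,0,0,1]
}}

```text
time: 11.1
tool_pos: [0.6168, -0.177, 0.0943]
ee_rot: [3.141, -0.007, 3.014]
wrist_force: [-6.3, -0.2, 3.2]
width: 0.0007
finger_force: 3.6
```

```bash
python3 -c "
from h import *
delta([.624,-.178,.096],3.0145)"
```

```text
t 11.1 pos [ 0.6168 -0.177   0.0943] rot [ 3.1414 -0.0071  3.0144] F [-6.3 -0.2  3.2] w 0.0007 ff 3.6 qv 0.056
cm [-0.73 -0.01 -0.18] turn [ 0.0002 -0.0071 -0.0001]
```

Continue slowly until the force rises at the stop.

Request:
{"op": "move_arm", "data": {
  "deltas": [0,0,0,-0.2,0,0,1,0,0,0,-0.4,0,0,1,0,0,0,-0.5,0,0,1,0,0,0,-0.6,0,0,1]
}}

```text
time: 11.5
tool_pos: [0.6179, -0.1771, 0.0943]
ee_rot: [3.141, -0.019, 3.014]
wrist_force: [-20.2, 1.8, 10.6]
width: 0.0002
finger_force: 10.6
```

Request:
{"op": "move_arm", "data": {
  "deltas": [0,0,0,-0.1,0,0,1,0,0,0,-0.2,0,0,1,0,0,0,-0.3,0,0,1]
}}

```text
time: 11.8
tool_pos: [0.6178, -0.1771, 0.0944]
ee_rot: [3.141, -0.026, 3.014]
wrist_force: [-28.8, 4.0, 14.1]
width: 0.0004
finger_force: 14.4
```

The force rises steadily with no more travel, so it's at a stop. I'll back away and verify.

Request:
{"op": "move_arm", "data": {
  "deltas": [0,0,0,1.5,0,0,1,0,0,0,5,0,0,1,0,0,0,9,0,0,1,0,0,0,9,0,-5,1,0,0,0,12,0,-10,1,0,0,0,16,0,-12,1,0,0,0,16,0,-12,1,0,0,0,16,0,-12,1]
}}

```text
time: 12.6
tool_pos: [0.47, -0.1583, 0.2162]
ee_rot: [-3.141, 0.004, 3.014]
wrist_force: [0.3, 0.5, -1.3]
width: 0.0004
finger_force: 0.0
```

```bash
python3 - <<'E'
from h import *
delta([.5,-.18,.2],3.0145)
a=snap('side','side9');b=snap('top','top9')
v=np.zeros((560,760,3),np.uint8)
v[:280,:400]=cv2.resize(a['image'][140:280,220:420,::-1],(400,280),interpolation=cv2.INTER_CUBIC)
c=b['image'][50:240,170:430,::-1];v[:555,:]=cv2.resize(c,(760,555),interpolation=cv2.INTER_CUBIC)
v[310:560,400:760]=cv2.resize(a['image'][145:270,240:420,::-1],(360,250),interpolation=cv2.INTER_CUBIC)
cv2.imwrite('pics/end.png',v)
E
```

```text
t 12.6 pos [ 0.47   -0.1583  0.2162] rot [-3.1411  0.0036  3.0145] F [ 0.3  0.5 -1.3] w 0.0004 ff 0.0 qv 0.059
cm [-3.24 -1.78  1.63] turn [-0.0005  0.0036 -0.    ]
```

View pics/end.png

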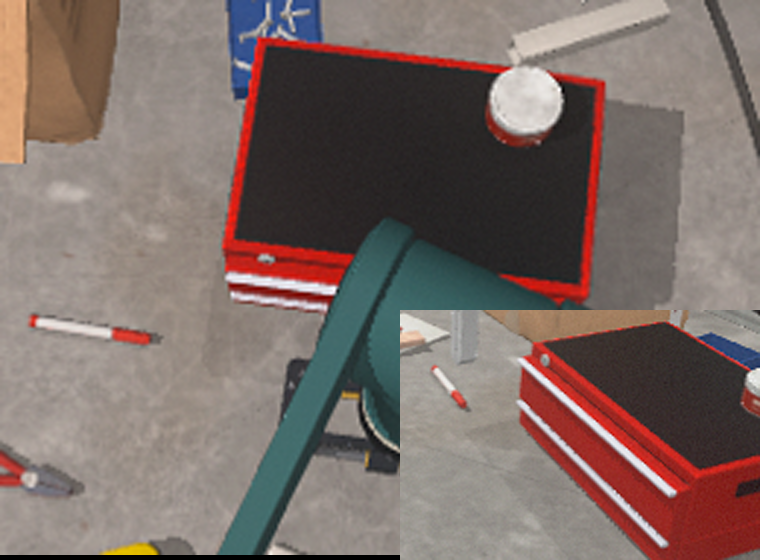

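The upper drawer looks flush; its lip at (600,428) in the inset lines up with the shut lower one at (590,482). A quick numeric check of both before handing in.

```bash
python3 - <<'E'
from h import *
s=load('side9')
im=s['image'].astype(int);m=im.min(2)>150
n=np.array([.9919,-.1268])
for lab,(r0,r1) in {'up':(-18,12),'low':(12,45)}.items():
    out=[]
    for u in range(310,355,3):
        base=204+(u-340)*.84
        vs=[v for v in range(int(base+r0),int(base+r1)) if m[v,u]]
        if vs:
            p=dep(s,[[u,np.median(vs)]])[0];out.append([n@p[:2],p[2]])
    print(lab,np.median(out,0).round(4),len(out))
E
```

```text
up [0.6474 0.1163] 15
low [0.6513 0.0485] 15
```

```bash
python3 -c "
from bench import robot
print(robot.close_job())"
```

```text
the job is handed in; nothing more can be done
None
```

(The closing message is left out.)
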